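# Close up the laundry box in the boiler closet

## Task

Close up the white laundry box by pushing with the fingertips only: first push its drawer fully home, then push the raised lid down until it lies flat shut, then push the bolt's post sideways as far as it goes so that the bolt lies across the lid's edge. Do not pull the drawer out or lift the lid farther open on the way, and leave the two bottles, the cup and the sponge standing where they are, without picking them up or shifting them.

Things in the scene. Friction and masses are not known exactly. Their poses are not given: they have to be found in the camera images.
- box: White steel laundry box, fixed, 150 (x) x 300 (y) x 108 mm high. Origin: centre of its underside; x points away from its front (front face at x = -75 mm), y to its left seen from the robot, z up. The drawer (below) and lidded tray (above, rim at z = 100 mm) fill y = -72 to 150 mm; y = -150 to -72 mm is a solid deck, top at z = 108 mm, carrying the bolt.
- drawer (a joint): How far the drawer stands out of the box's front, m: 0 = home against its stop, up to 0.085; starts between 0.035 and 0.070. It slides along the box's x axis with about 2.5 N of friction and stays where it is left.
- drawer_front (a point): Centre of the outer face of the drawer's flat grey front panel, 212 mm wide, 48 mm high (z = 8 to 56 mm), no handle (only a dark painted slot). Closed, it is at x = -87, y = 40, z = 32 mm in the box frame, 12 mm proud of the box; open, it stands out along the box's -x by the joint value.
- lid (a joint): Lid angle, rad: 0 = flat shut on the rim, growing as it opens upward; starts at 0.95 to 1.35; stop at 1.7. Hinge line along the box's y axis at x = 75 mm, z = 100 mm (far top edge), middle at y = 40 mm. Stiff friction hinge (0.35 N m): it stays at any angle and does not fall.
- lid_front (a point): Middle of the lid's free edge, on its outer face. Lid: flat white plate, 156 mm from hinge to free edge, 214 mm wide, 8 mm thick (hinge line on its inner face), plus a steel tab 60 mm wide standing 13 mm beyond the edge. Shut, this point is at x = -81, y = 40, z = 108 mm in the box frame and the outer face looks up.
- bolt (a joint): Travel of the bolt, m, along the box's +y axis: 0 = drawn back on the deck, 0.035 = fully across the lid's edge at its stop; starts between 0 and 0.006. Friction about 2 N, stays where it is left.
- bolt_top (a point): Centre of the top of the bolt's upright round steel post, 16 mm across, 29 mm tall above the flat bar (20 x 60 x 6 mm, top at z = 115 mm). At joint 0 it is at x = 0, y = -120, z = 143 mm in the box frame. Guide rails beside the bar, y = -125 to -75 mm, |x| = 11 to 18 mm, rise to z = 115 mm; a strap over it at y = -74 mm rises to 120 mm.
- softener: Purple bottle with black cap, 80 mm across, 235 mm high, standing upright, loose; origin at the centre of its base, z up. Bystander.
- descaler: Teal bottle with white cap, 70 mm across, 150 mm high, upright, loose; origin at the centre of its base, z up. Bystander.
- cup: Small white plastic dosing cup, 64 mm across, 55 mm high, open side up, loose; origin at the centre of its base, z up. Bystander.
- sponge: Yellow sponge-sized block, 100 x 65 x 30 mm, loose, lying flat; origin at the centre of its underside. Bystander.

How it is judged:
By the outcome, as a careful person would: the job done as asked, in the order asked, and still so for the second after the job is handed in, with the robot touching nothing.
It also fails if it takes over 58 s, if anything falls off the work surface, if the arm or the gripper's body presses on something with over 40 N, if the wrist force passes 120 N, or if a joint passes its speed limit or range.

## Robot

A 6-joint arm with a two-finger parallel gripper is mounted at the origin on the work surface. World frame = base frame: x ahead of the robot, y to its left, z up, the work surface at z = 0. Lengths are in m, angles in rad, forces in N, time in s.
With the tool pointing down it reaches from about 0.275 to 0.825 m from the base axis. Payload 4.9 kg.
Tool frame: the origin (TCP) lies midway between the tips of the shut fingers; the grasp point (between the pads) lies 19 mm behind it (grip_point_offset is the distance from the TCP to the grasp point, in m); z points along the fingers, y is the line along which they close (so a half turn about z gives the same grasp; the last joint's range is limited). The gripper opens to 85 mm and grips with 20 to 120 N. Pads are 22 mm wide; open, the fingers measure 114 mm over their backs; the gripper's body (76 mm by 85 mm) begins 54 mm behind the grasp point. The pads swing forward as they close: fully open they stand 13 mm farther back than shut.
Start: joints at [0.983, 0.326, -0.193, 1.052, 0, 1.437], TCP at [0.241, 0.494, 0.231] pointing down, gripper open.
Joint ranges: [-2.65, 2.65], [-0.97, 1.79], [-1.3, 1.35], [-1.93, 2.1], [-1.47, 1.37], [-3.14, 3.14]. Speed limits (rad/s): [2.57, 2.57, 3.14, 3.14, 3.14, 3.14].

## Interface

Orientations are given as a rotation vector (axis times angle).
In Python, from cell import * gives the robot as it stands. Calls block until the motion is done:
- movep(position, orientation): joint-space move of the TCP to a pose.
- move_l(position, velocity=0.15, rot=None, until_force=None): straight line of the TCP; rot=None keeps the orientation; velocity is the mean speed in m/s. With until_force (N) it stops when the force on the tool has changed by that much, and returns True; else False.
- set_joints(angles): joint-space move.
- let_go() and grab(newtons=None): open the fingers fully, or close them until they stop; newtons is the grip in N (None keeps the last).
- sleep(seconds).
- ik(position, orientation): joint angles nearest the present ones, or None.
- get_state(): the state.
- grab_frame(name): name is "scene" or "side" or "wrist"; returns a dict with "img" (384x512x3 uint8, red, green, blue), "fx", "fy", "cx", "cy" (pixels), "cam_to_world" (4x4, takes a point from camera to world coordinates); the wrist camera has in their place "T_tool_cam" (4x4, takes a point from camera to tool coordinates, whose origin is the TCP and whose axes are the flange's). Camera axes: x right, y down, z forward; pixel columns grow to the right and rows downward; lengths in m; the calibration is good to about 2 mm. A picture is of the moment at which its call begins: read the wrist's pose just before it. There is no depth.
A pose or a line that the arm cannot do raises MotionError and nothing moves.
- sign_off(): hands the job in; it is judged then, once.
Trained networks look in the newest picture that a camera, given by its name, has taken for a name from the list of things; names that differ only in an ending like _2 or _b are one class to them, and where a whole thing is asked for, a point or a joint stands for the part that bears it (a point fixed in the world has none). Each returns a list of dicts, best first, with "score" (0 to 1); they miss things now and then, are a little off and sometimes report something else, mostly with a low value. They report only what shows in the picture. A call takes as long as a camera call.
- spot_in(camera, name): "centre" ([column, row] in pixels, amid what is visible of it).
- silhouettes(camera, name): "mask" (384x512 bool, what is visible of it) and "centre" ([column, row] in pixels, amid what is visible of it).
- tip_of(camera, name): "centre" ([column, row] in pixels: a listed point, or the origin of a listed thing).
The state is a dict: "clock": time; "q": joint angles; "joint_velocities": joint speeds; "tau": joint torques, N m; "position": TCP position; "eef_rot": TCP orientation; "contact_force": force on the tool from outside, world axes, zero at the start; "wrist_torque": the same for the moment, N m; "finger_gap": opening from 0.0 (shut) to 1.0 (fully open); "grasp_force": force on a finger pad.
Only numpy, scipy, OpenCV 4.12 (cv2) and the standard library are available. Lean on these libraries where they do the work, as an engineer would, in place of code of your own. Each camera call takes 0.05 s, during which the arm holds its last target. There are 200 camera calls.

## Working session

There is one attempt and no reset: what is moved stays moved. The work goes in short steps, each a Python script; the robot and the scene stay as the last script left them, time stands still between calls to the robot, and variables do not carry over. Pictures are saved under pics/ and viewed, at most 10 in all, crops included, and the job is handed in when it is done.

```bash
mkdir -p pics; ls; python3 - <<'E'
from cell import *
import cv2,numpy as np
ims=[]
for c in ["scene","side"]:
    f=grab_frame(c); ims.append(f["img"])
    print(c,f["fx"],f["cx"],f["cy"],np.round(f["cam_to_world"],4).tolist())
    for n in ["box","drawer_front","lid_front","bolt_top","softener","descaler","cup","sponge"]:
        r=tip_of(c,n); print(n,[(np.round(d["centre"],1).tolist(),round(d["score"],2)) for d in r[:2]])
cv2.imwrite("pics/a.png",cv2.cvtColor(np.vstack(ims)[:, :],cv2.COLOR_RGB2BGR)[:384])
cv2.imwrite("pics/b.png",cv2.cvtColor(ims[1],cv2.COLOR_RGB2BGR))
print(get_state()["clock"])
E
```

```text
pics
scene 480.43928230516144 263.598271981518 193.249908354568 [[-0.1745, 0.7292, -0.6617, 1.3664], [0.9846, 0.132, -0.1142, 0.1648], [0.0041, -0.6714, -0.7411, 1.06], [0.0, 0.0, 0.0, 1.0]]
box [([233.3, 236.9], 0.63)]
drawer_front []
lid_front [([244.3, 181.2], 0.96)]
bolt_top [([181.0, 210.0], 0.58)]
softener [([122.1, 254.6], 0.88)]
descaler [([319.0, 218.2], 0.96)]
cup [([299.6, 183.6], 0.64), ([234.4, 237.2], 0.4)]
sponge [([149.0, 214.0], 0.71)]
side 492.3944467170544 260.92477003616466 193.2859446757585 [[0.96, 0.1664, -0.2252, 0.7837], [0.2797, -0.5282, 0.8018, -0.9134], [0.0145, -0.8327, -0.5536, 0.7802], [0.0, 0.0, 0.0, 1.0]]
box [([283.5, 265.3], 0.76)]
drawer_front [([220.4, 246.2], 0.62)]
lid_front [([264.3, 201.9], 0.28)]
bolt_top [([290.4, 249.4], 0.47)]
softener [([297.2, 371.4], 0.6)]
descaler [([263.5, 201.3], 0.58), ([299.6, 161.9], 0.5)]
cup [([206.3, 210.8], 0.62)]
sponge [([233.6, 342.7], 0.85)]
0.9
```

View pics/a.png

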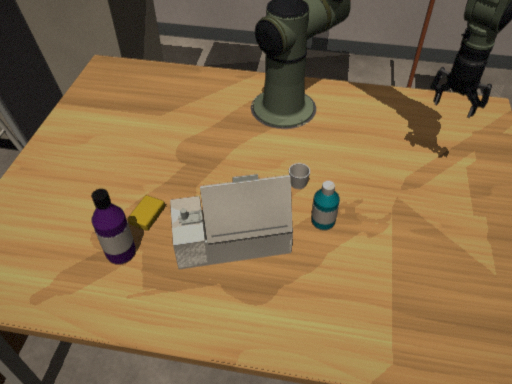

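View pics/b.png

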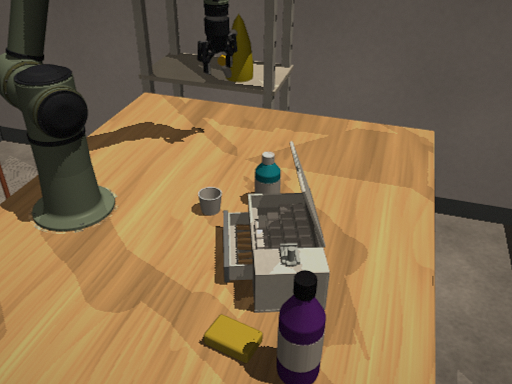

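The scene view shows the box near (232,225), its lid raised and the post near (185,212). The side view shows the drawer out at (235,245) and the lid edge-on at (305,180). The cup is close to the drawer's left end. I'll zoom in to read corners.

```bash
python3 - <<'E'
import cv2
a=cv2.imread("pics/a.png")[165:275,160:310]; b=cv2.imread("pics/b.png")[135:315,195:345]
cv2.imwrite("pics/a2.png",cv2.resize(a,None,fx=5,fy=5,interpolation=cv2.INTER_CUBIC))
cv2.imwrite("pics/b2.png",cv2.resize(b,None,fx=3.33333,fy=3.33333,interpolation=cv2.INTER_CUBIC))
E
```

```text
(no output)
```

View pics/a2.png

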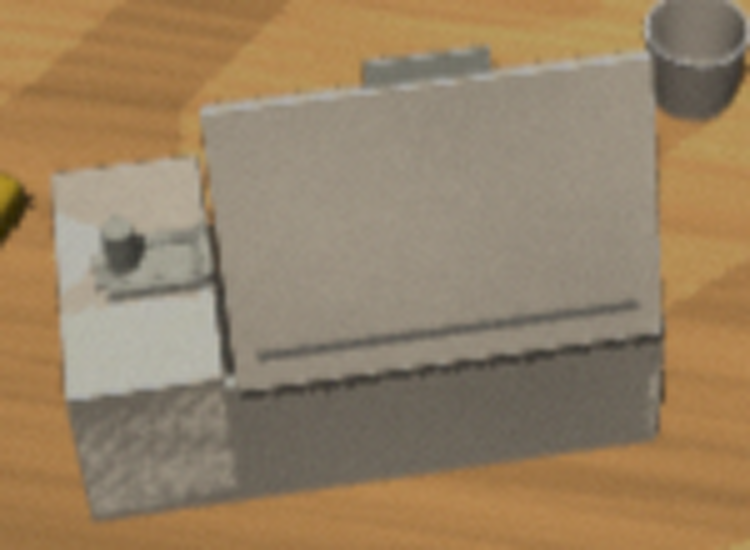

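View pics/b2.png

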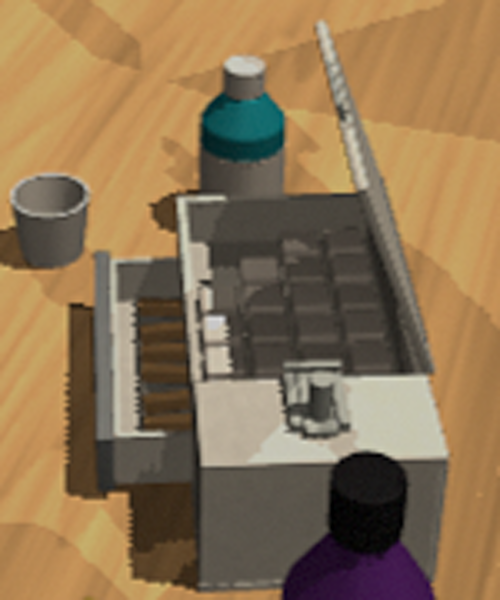

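Scene zoom: deck corners sit at (171,200), (199,196) and (174,245). The post top is at (183.6,209.4) and the lid's free edge runs from (200.6,188) to (291,176.4). Side zoom: deck corners are at (255,275) and (329,272), and the drawer front's edges are at (224,211) and (224,267). Next I'll fit the box pose and joints together.

```bash
cat > fit.py <<'E'
import numpy as np, cv2
from cell import *
from scipy.optimize import least_squares
F={c:grab_frame(c) for c in ("scene","side")}
def proj(c,P):
    f=F[c];T=np.linalg.inv(f["cam_to_world"]);p=T[:3,:3]@P+T[:3,3]
    return np.array([f["fx"]*p[0]/p[2]+f["cx"],f["fy"]*p[1]/p[2]+f["cy"]])
def lidpt(a,r,y,t): # r from hinge, t thickness offset
    return np.array([75-r*np.cos(a)+t*np.sin(a),y,100+r*np.sin(a)+t*np.cos(a)])/1e3
def world(p,P):
    c,s=np.cos(p[2]),np.sin(p[2]); return np.array([p[0]+c*P[0]-s*P[1],p[1]+s*P[0]+c*P[1],P[2]])
B=lambda *v:(lambda d,a,b:np.array(v)/1e3)
obs=[("scene",(170.6,200),B(-75,-150,108)),("scene",(199.4,196),B(-75,-72,108)),("scene",(173.6,245),B(75,-150,108)),
("scene",(179.4,269),B(75,-150,0)),("scene",(291,253),B(75,150,0)),
("scene",(183.6,209.4),lambda d,a,b:np.array([0,-.12+b,.143])),("side",(291.6,247.5),lambda d,a,b:np.array([0,-.12+b,.143])),
("scene",(200.6,188),lambda d,a,b:lidpt(a,156,-67,8)),("scene",(291,176.4),lambda d,a,b:lidpt(a,156,147,8)),
("side",(290.4,141.6),lambda d,a,b:lidpt(a,156,147,4)),
("side",(255,275.1),B(-75,-150,108)),("side",(329.1,272.1),B(75,-150,108)),("side",(252.6,249.6),B(-75,-72,108)),
("side",(255,311.1),B(-75,-150,0)),("side",(248.4,194.1),B(-75,150,100))]+[
("side",uv,(lambda d,a,b,y=y,z=z:np.array([-.087-d,y,z]))) for uv,y,z in [((225.9,282.9),-.066,.008),((224.1,267),-.066,.056),((224.4,210.9),.146,.056)]]
def res(p): return np.concatenate([proj(c,world(p,g(*p[3:])))-uv for c,uv,g in obs])
def ray(c,uv,z):
    f=F[c];M=f["cam_to_world"];d=M[:3,:3]@np.array([(uv[0]-f["cx"])/f["fx"],(uv[1]-f["cy"])/f["fy"],1]);return M[:3,3]+d*(z-M[2,3])/d[2]
E
python3 - <<'E'
from fit import *
s=least_squares(res,[.6,-.1,0,.05,1.1,.003],loss="soft_l1")
print(np.round(s.x,4)); print(np.round(s.fun.reshape(-1,2),1).tolist())
np.save("p.npy",s.x)
for n in ["softener","descaler","cup","sponge"]:
  for c in F:
    r=tip_of(c,n); print(n,c,[(np.round(ray(c,d["centre"],0)[:2],3).tolist(),round(d["score"],2)) for d in r])
print("post",world(s.x,np.array([0,-.12+s.x[5],.143])),get_state()["clock"])
E
```

```text
[ 0.5994 -0.0548  0.3522  0.0487  1.2185  0.0058]
[[-0.5, -1.0], [0.2, -0.8], [-0.6, -0.5], [-0.8, 0.1], [0.3, -0.4], [0.4, 0.7], [0.1, 0.4], [-0.6, -1.0], [-0.2, -0.9], [0.6, -1.0], [0.3, -0.6], [1.3, -0.3], [0.5, -0.6], [-0.1, 1.6], [-0.3, -0.3], [-0.5, -0.1], [0.7, -0.4], [-0.2, -1.1]]
softener scene [([0.707, -0.332], 0.78)]
softener side [([0.692, -0.337], 0.88)]
descaler scene [([0.493, 0.183], 0.94)]
descaler side [([0.489, 0.179], 0.96), ([0.53, 0.407], 0.64)]
cup scene []
cup side [([0.491, 0.166], 0.72), ([0.346, 0.1], 0.62)]
sponge scene [([0.561, -0.312], 0.72)]
sponge side [([0.567, -0.312], 0.91)]
post [ 0.63876042 -0.16196937  0.143     ] 1.4
```

The fit is good to about 1 px: box at (0.599, -0.055), yaw 0.352, drawer out 49 mm, lid at 1.22 rad, bolt at 6 mm. Drawer first.

```bash
cat > h.py <<'E'
import numpy as np
from cell import *
from scipy.spatial.transform import Rotation as R
p=np.load("p.npy"); c,s=np.cos(p[2]),np.sin(p[2])
XB=np.array([c,s,0]);YB=np.array([-s,c,0]);Z=np.array([0,0,1.])
def W(x,y,z): return np.array([p[0],p[1],0])+x*XB+y*YB+z*Z
def box(P): d=np.array(P)-[p[0],p[1],0]; return np.round([d@XB,d@YB,d[2]],4)
def rots(t): # tilt: tool z leans to +XB
    z=-np.cos(t)*Z+np.sin(t)*XB
    return [R.from_matrix(np.c_[np.cross(y,z),y,z]).as_rotvec() for y in (YB,-YB)]
def best(P,t):
    o=[(np.abs(q-np.array(get_state()["q"])).max(),i) for i,r in enumerate(rots(t)) if (q:=ik(P,r)) is not None]
    return rots(t)[min(o)[1]] if o else None
def st(): g=get_state(); return round(g["clock"],2),box(g["position"]),np.round(g["contact_force"],1)
E
python3 - <<'E'
from h import *
print(np.round(grab_frame("wrist")["T_tool_cam"],3).tolist(), np.round(rots(0),2))
grab(40)
pre=W(-.175,.04,.03); hi=W(-.175,.04,.27)
r=best(pre,.5); rh=best(hi,.5); print(r,rh,np.round(ik(pre,r),2))
movep(hi,r); print(st())
move_l(pre,.2); print(st())
print(move_l(W(-.08,.04,.03),.05,until_force=15)); print(st())
E
```

```text
[[0.0, -0.946, -0.323, 0.085], [1.0, 0.0, -0.0, -0.0], [0.0, -0.323, 0.946, -0.142], [0.0, 0.0, 0.0, 1.0]] [[ 0.55 -3.09 -0.  ]
 [ 3.09  0.55  0.  ]]
[-2.91688057 -0.51902184 -0.74480189] [-2.91688057 -0.51902184 -0.74480189] [-0.66  0.29 -1.14 -0.15  0.42  2.19]
(4.38, array([-0.1747,  0.0403,  0.2701]), array([0.3, 0.3, 0.6]))
(5.72, array([-0.1747,  0.0398,  0.0304]), array([ 0.5, -0.7,  0.4]))
True
(7.16, array([-0.0961,  0.0404,  0.0289]), array([ 0. , -1.2, -0.6]))
```

```bash
python3 - <<'E'
from h import *
print(move_l(W(-.075,.04,.03),.03,until_force=25)); print(st())
move_l(W(-.16,.04,.05),.15); move_l(W(-.16,.04,.34),.25); print(st())
# lid: approach behind, tool vertical
a=p[4]; r0=.132
def tip(a,g): # TCP with gap g off outer face
    n=np.array([np.sin(a),0,np.cos(a)]); u=np.array([-np.cos(a),0,np.sin(a)])
    P=np.array([.075,.04,.1])+r0*u+(.008+.011*np.sin(a)+g)*n
    return W(*P)
A=tip(a,.03); hi=A.copy(); hi[2]=.36
rot=best(A,0); print(rot, np.round(ik(A,rot),2),np.round(ik(hi,rot),2),np.round(ik(tip(0,0),rot),2))
movep(hi,rot); print(st())
import cv2
for k in ("side","scene"): cv2.imwrite(f"pics/c_{k}.png",cv2.cvtColor(grab_frame(k)["img"],cv2.COLOR_RGB2BGR))
im=np.hstack([cv2.imread("pics/c_scene.png")[60:300,120:390],cv2.imread("pics/c_side.png")[60:300,160:360]])
cv2.imwrite("pics/c.png",cv2.resize(im,None,fx=1.7,fy=1.7,interpolation=cv2.INTER_CUBIC))
E
```

```text
True
(7.5, array([-0.0962,  0.041 ,  0.0271]), array([-0.4, -0.3,  0.5]))
(9.41, array([-0.1603,  0.0407,  0.3386]), array([-0.6, -0.4, -0.8]))
[3.09300928 0.55036171 0.        ] [-0.1   0.52  0.14  1.18  0.    2.69] [-0.1   0.5   0.4   1.47  0.    2.69] [-0.21  0.41 -0.41  0.75  0.    2.58]
(10.38, array([0.0741, 0.0398, 0.3591]), array([ 0. , -0.3, -0.5]))
```

View pics/c.png

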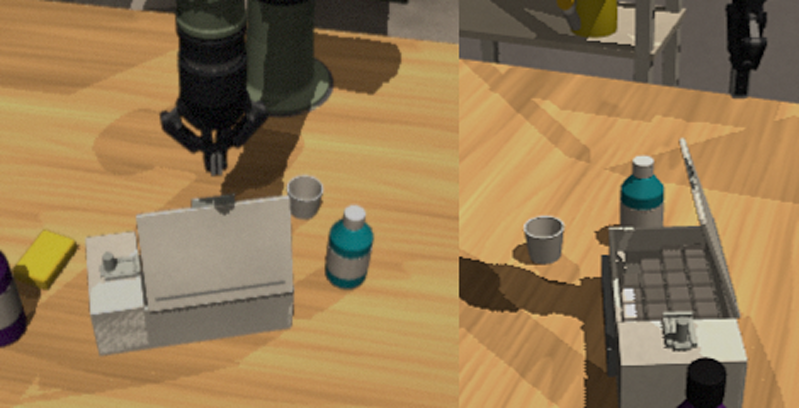

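The picture shows the drawer home (side view, dark panel near (608,290)). The lid is unchanged and the fingers are above and behind it. Now the lid.

```bash
python3 - <<'E'
from h import *
a0=p[4]; r0=.132
def tip(a,g):
    n=np.array([np.sin(a),0,np.cos(a)]); u=np.array([-np.cos(a),0,np.sin(a)])
    return W(*(np.array([.075,.04,.1])+r0*u+(.008+.011*np.sin(a)+g)*n))
move_l(tip(a0,.03),.15); print(st())
for a in np.linspace(a0,.12,8):
    hit=move_l(tip(a,0),.1,until_force=30); print(round(a,2),hit,st())
    if hit: break
else:
    print(move_l(tip(0,-.012),.04,until_force=25),st())
    print(move_l(tip(0,-.02),.04,until_force=30),st())
    b=tip(0,.08); move_l(b,.15); print(st())
E
```

```text
(11.43, array([0.0752, 0.0395, 0.242 ]), array([ 1.3, -0.6, -0.3]))
1.22 False (11.88, array([0.0472, 0.0397, 0.2313]), array([ 0.5, -0.2, -0.6]))
1.06 False (12.24, array([0.0265, 0.0399, 0.2243]), array([-0.8, -0.3,  0. ]))
0.9 False (12.61, array([0.0067, 0.04  , 0.2142]), array([-1. , -0.2,  0.2]))
0.75 False (12.97, array([-0.0111,  0.04  ,  0.2013]), array([0.8, 0.2, 0.2]))
0.59 False (13.35, array([-0.0266,  0.04  ,  0.1854]), array([-0.6,  0.2,  0.3]))
0.43 False (13.72, array([-0.0394,  0.04  ,  0.1671]), array([ 0.5, -0.4, -0. ]))
0.28 False (14.1, array([-0.049 ,  0.0401,  0.1467]), array([-0.8, -0.4,  0.5]))
0.12 False (14.47, array([-0.0551,  0.0401,  0.1251]), array([-0.7,  0.2,  0.2]))
True (14.99, array([-0.0558,  0.0395,  0.108 ]), array([-3.4,  0.6, 12. ]))
True (15.22, array([-0.0558,  0.0395,  0.108 ]), array([-2.6, -0. ,  9.4]))
(15.91, array([-0.0575,  0.0403,  0.187 ]), array([-0.1,  0.8, -0.6]))
```

```bash
python3 - <<'E'
from h import *
import cv2
move_l(W(-.02,-.165,.27),.2); print(st())
for k in ("side","scene"): cv2.imwrite(f"pics/d_{k}.png",cv2.cvtColor(grab_frame(k)["img"],cv2.COLOR_RGB2BGR)); print([(d["centre"],d["score"]) for d in tip_of(k,"bolt_top")])
im=np.hstack([cv2.imread("pics/d_scene.png")[140:290,150:310],cv2.imread("pics/d_side.png")[170:320,200:350]])
cv2.imwrite("pics/d.png",cv2.resize(im,None,fx=2.5,fy=2.5,interpolation=cv2.INTER_CUBIC))
E
```

```text
(17.18, array([-0.0203, -0.1642,  0.2694]), array([-0.2,  0.8,  0.3]))
[([292.0, 250.9], 0.73)]
[([179.3, 210.8], 0.56)]
```

View pics/d.png

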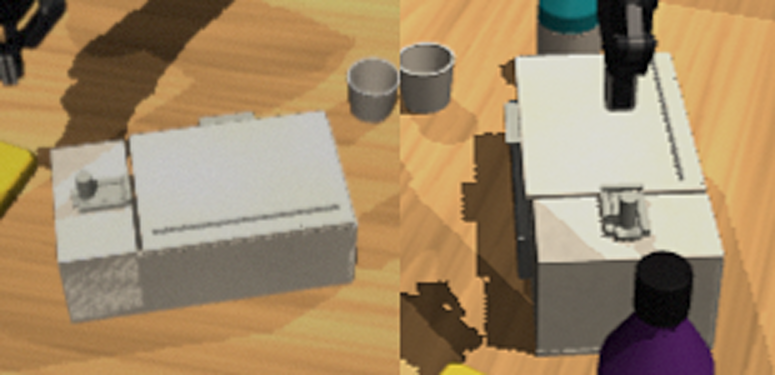

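The lid lies flat shut, and the post stands at about (83,180) in the left crop, on the deck. Now the bolt.

```bash
python3 - <<'E'
from h import *
import cv2
move_l(W(0,-.17,.2),.15); move_l(W(0,-.17,.128),.08); print(st())
print(move_l(W(0,-.085,.128),.04,until_force=15)); print(st())
print(move_l(W(0,-.08,.128),.03,until_force=25)); print(st())
E
```

```text
(19.06, array([ 0.0004, -0.1704,  0.1287]), array([-0.1, -0. ,  0.9]))
True
(20.61, array([-0.    , -0.1047,  0.1283]), array([ 1. , -3.1,  0.6]))
True
(21.07, array([-0.0002, -0.1047,  0.1291]), array([ 1.9, -4.3,  0.1]))
```

```bash
python3 - <<'E'
from h import *
from fit import proj,world
import cv2
move_l(W(0,-.15,.13),.1); move_l(W(0,-.165,.25),.15); move_l(W(-.2,-.1,.3),.2); print(st())
for k in ("side","scene"):
    cv2.imwrite(f"pics/e_{k}.png",cv2.cvtColor(grab_frame(k)["img"],cv2.COLOR_RGB2BGR)); print(k,[(np.round(d["centre"],1),d["score"]) for d in tip_of(k,"bolt_top")],[np.round(proj(k,W(0,-.12+b,.143)),1) for b in (.006,.025,.035)])
im=np.hstack([cv2.imread("pics/e_scene.png")[140:290,90:345],cv2.imread("pics/e_side.png")[150:300,200:350]])
cv2.imwrite("pics/e.png",cv2.resize(im,None,fx=1.95,fy=1.95,interpolation=cv2.INTER_CUBIC))
for n in ["softener","descaler","cup","sponge"]:
  for c_ in ("scene","side"):
    from fit import ray
    print(n,c_,[(np.round(ray(c_,d["centre"],0)[:2],3).tolist(),round(d["score"],2)) for d in tip_of(c_,n)])
E
```

```text
(23.97, array([-0.1994, -0.1002,  0.2996]), array([-0.1,  0.6, -0.1]))
side [(array([288.8, 240.4]), 0.59)] [array([291.7, 247.8]), array([290.6, 241.8]), array([290. , 238.7])]
scene [(array([194.2, 208.9]), 0.62)] [array([184.1, 210.1]), array([191.7, 209.1]), array([195.7, 208.5])]
softener scene [([0.705, -0.336], 0.95)]
softener side [([0.695, -0.34], 0.72)]
descaler scene [([0.492, 0.179], 0.55)]
descaler side [([0.488, 0.179], 0.69)]
cup scene [([0.365, 0.102], 0.69)]
cup side [([0.343, 0.102], 0.63)]
sponge scene [([0.57, -0.321], 0.62)]
sponge side [([0.564, -0.312], 0.55)]
```

View pics/e.png

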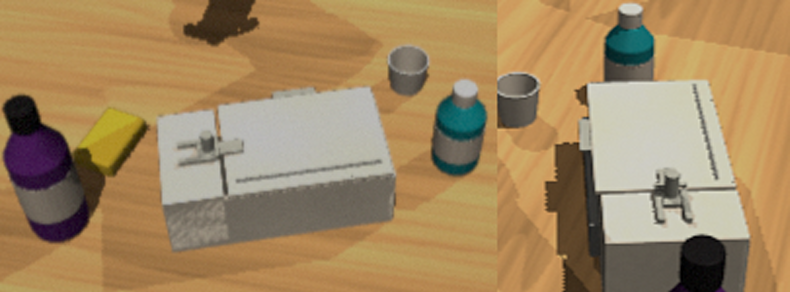

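The picture shows the post at scene (195.6,208.2), which matches the full 35 mm travel (195.7,208.5). The bar lies across the lid's edge, the lid and drawer are shut, and the bystanders are where they were.

```bash
python3 -c "
from cell import *
print(sign_off())"
```

```text
the job is handed in; nothing more can be done
None
```

The drawer is pushed home, the lid lies flat shut and the bolt is fully across its edge; camera checks showed the bottles, cup and sponge unmoved, and I handed the job in at about 24 s.

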